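Mesh the spindle head's gear knob and bar it round to the stop

TASK

Put the green bench spindle head into hand gear: ease the black knob gently down its post, rocking it a little each way until its teeth drop between those of the brass ring, and push it fully home before driving the spindle with it. Then, turning by the knob only, bring the spindle counter-clockwise (seen from above) until its yellow pointer rests gently against the red stop pin, and let go, leaving the knob down. Do not force the teeth, and do not disturb the vials or the needle stand.

Things in the scene. Friction and masses are not known exactly. Their poses are not given: they have to be found in the camera images.
- gearhead: Fixed green housing on a grey 124 x 124 mm foot, 43 mm high, with a steel post in its middle up to 119 mm. Origin: underside centre, on the common vertical axis of spindle, ring and knob; z up. It stands in another place and at another yaw each time. Right of the table (y below -0.475 m, x 0.07 to 0.37 m) stands an open glass case, rim 392 mm up: a gripper inside it must first rise above the rim.
- knob: Black gear-change knob on the post. Origin: on the axis, at the lower tips of its teeth (64 mm above the table when raised, 53 mm when home). Above the origin: dark steel teeth 0 to 8 mm, skirt of 66 mm diameter 8 to 16 mm, round fluted grip of 40 mm diameter 16 to 54 mm. It turns freely without end. A white line on top lies along its x axis, as does one tooth.
- knob_slide (a joint): How far the knob is down its post, m: starts at 0 to 0.002; tooth tips land on the ring's tooth tips, unless over its gaps, somewhere from 0.0025 to 0.0055; 0.011 fully home, meshed. It stays at the height it is left (sliding friction about 3 N). Six teeth each on knob and ring, 9 mm wide, 8 mm high, 20 to 30 mm off the axis; about 8 degrees of every 60 let them enter, then they have that play.
- spindle: Steel spindle plate, 92 mm diameter, top 52 mm above the table; yellow pointer (8 mm wide, to 64 mm off the axis) along its x. Origin on the axis, 44 mm up. Turns against about 0.12 N m of friction, stays where left. It carries the brass toothed ring (tips 58.5 to 61.5 mm up), whose angle on the plate and height differ each time, unknown: find the mesh by feel. Jammed teeth do not give way.
- pointer_tip (a point): Point on the pointer's centre line, 58 mm off the axis, 51 mm above the table. It starts about 0.7 to 1.2 rad clockwise (seen from above) of its final place.
- stop_pin: Upright red pin of 8 mm diameter, top 60 mm above the table, fixed to the housing 58 mm off the axis. Origin: on the pin's axis at table height. When the pointer touches it, pointer_tip is 8 mm from the pin's axis horizontally; the pointer arrives from its clockwise side.
- vial_1: Bystander: small corked glass vial, 19 mm wide, 48 mm high. Origin: underside centre.
- vial_2: Bystander: small corked glass vial, 19 mm wide, 48 mm high. Origin: underside centre.
- needle_stand: Bystander: round cork stand with upright needles, 40 mm wide, 46 mm high. Origin: underside centre.

How it is judged:
By the outcome, as a careful person would: the job done as asked, in the order asked, and still so for the second after the job is handed in, with the robot touching nothing.
It also fails if it takes over 61 s, if anything falls off the work surface, if the arm or the gripper's body presses on something with over 40 N, if the wrist force passes 120 N, or if a joint passes its speed limit or range.

ROBOT

A 7-joint arm with a two-finger parallel gripper is mounted at the origin on a cart in front of the work surface, level with it; the furniture and walls round the work are solid. World frame = base frame: x ahead of the robot, y to its left, z up, the work surface at z = 0. Lengths are in m, angles in rad, forces in N, time in s.
With the tool pointing down it reaches from about 0.35 to 0.9 m from the base axis. Payload 8.1 kg.
Tool frame: the origin (TCP) lies between the finger pads; the fingertips stand ahead of it and the grasp point (between the pads) is the TCP (arm.nose_length is the z of the fingertips in the tool frame, in m); z points along the fingers, y is the line along which they close (so a half turn about z gives the same grasp; the last joint's range is limited). The gripper opens to 92 mm and grips with 3 to 60 N. Pads are 19 mm wide; open, the fingers measure 130 mm over their backs; the gripper's body (75 mm by 190 mm) begins 47 mm behind the grasp point.
Start: joints at [1.159, 0.434, 0.025, 1.573, -0.012, 1.134, -0.075], TCP at [0.19, -0.595, 0.246] pointing down, gripper open.
Joint ranges: [-2.62, 2.62], [-0.44, 2.09], [-1.27, 1.32], [0.08, 2.57], [-1.32, 4.46], [0.12, 2], [-2.74, 2.74]. Speed limits (rad/s): [2.22, 2.22, 3.01, 3.01, 3.14, 3.14, 3.14].

INTERFACE

Orientations are given as a rotation vector (axis times angle).
In Python, from cell import sensors, optics, arm gives the robot as it stands.
- The arm moves only by the tool arm_command, never from a script. Its argument "deltas" is one flat list of numbers, 7 for each row, row after row: the turn, a rotation vector about the world's x, y, z as a fraction of full scale, then the shift along the world's x, y, z as a fraction of full scale, then the finger opening in mm, from 0 to 91.8. In form: [wx, wy, wz, dx, dy, dz, fingers, wx, wy, wz, dx, dy, dz, fingers, ...]. A call has 1 to 20 rows; each row is the pose to reach, as a shift and turn from the pose commanded when the call began; what a row does not reach only later rows make up. Full scale, the value 1, is 1 m for a shift and 90 degrees for a turn. A row lasts 1/10 s, in which the tool goes at most 50 mm and 8.59 degrees, less where a joint would pass 70% of its speed; a pose out of reach is approached as far as the arm can. A call with a number of a shift or a turn outside -1 to 1 is refused whole. A call with a gripper value outside its range is refused whole. The fingers move at their own pace and stop on an object; "force" is the grip in N (left out, the last holds). Time passes only in rows, so rows that repeat a pose let the fingers close. It gives the time, the measured TCP pose, the force, the opening and the grip force at its end, in the units of the state.
- sensors.observe(): the state, without advancing time (a new reading comes with each control period).
- optics.get_image(name): name is "scene" or "top" or "wrist"; returns the picture (480x640x3 uint8, blue, green, red); there is no depth.
- optics.calibration(name): a dict with "camera_matrix" (3x3 intrinsics, pixels), "rvec" (rotation vector, rad) and "tvec" (3), from world to camera coordinates, as OpenCV has them. Camera axes: x right, y down, z forward; pixel columns grow to the right and rows downward; lengths in m; the calibration is good to about 2 mm. A picture is of the moment at which its call begins: read the wrist's pose just before it. calibration takes no time and is no camera call; for the wrist camera it gives the pose at the moment of the call.
- arm.sign_off(): hands the job in; it is judged then, once.
The state is a dict: "clock": time; "joints": joint angles; "dq": joint speeds; "joint_efforts": joint torques, N m; "position": TCP position; "ee_rot": TCP orientation; "force": force on the tool from outside, world axes, zero at the start; "ft_torque": the same for the moment, N m; "width": opening from 0.0 (shut) to 1.0 (fully open); "gripper_force": force on a finger pad.
Only numpy, scipy, OpenCV 4.12 (cv2) and the standard library are available. Lean on these libraries where they do the work, as an engineer would, in place of code of your own. Each camera call takes 0.05 s, during which the arm holds its last target. There are 200 camera calls.

## Working session

There is one attempt and no reset: what is moved stays moved. The work goes in short steps, Python scripts to look and compute and a tool call to move; the robot and the scene stay as the last step left them, time stands still between calls to the robot, and variables do not carry over. Pictures are saved under pics/ and viewed, at most 10 in all, crops included, and the job is handed in when it is done.

Besides the shell and the picture viewer there is one more tool, called after "Request:" in YAML: its name, and indented under it one key for each argument. arm_command: Moves the arm, as the interface text tells. Its arguments: {"type":"object","properties":{"deltas":{"type":"array","items":{"type":"number"}},"force":{"type":"number"}},"required":["deltas"]}

```bash
mkdir -p pics; ls; python3 - <<'E'
from cell import sensors, optics, arm
import cv2
s=sensors.observe(); print(s, arm.nose_length)
for n in("scene","top"):
    c=optics.calibration(n); print(n,c)
    cv2.imwrite(f"pics/{n}0.png",optics.get_image(n))
E
```

```text
pics
{'clock': 0.0, 'joints': array([ 1.15941127,  0.43516177,  0.0249924 ,  1.57410918, -0.01158504,
        1.13400908, -0.07509336]), 'dq': array([-0.00093927, -0.00129865,  0.00095315, -0.00113239, -0.00098438,
        0.00223665, -0.00102985]), 'joint_efforts': array([ 1.34592028e-04, -6.67849231e+01,  9.85641740e-01, -3.14464009e+01,
       -6.02508523e-02,  4.25724720e-02,  1.63300879e-04]), 'position': array([ 0.18972127, -0.59499401,  0.24497854]), 'ee_rot': array([-3.10276819e+00, -4.82768696e-01,  6.19504774e-04]), 'force': array([-0.38053881,  0.20948722, -0.37183129]), 'ft_torque': array([-0.04551507,  0.01711797, -0.03582527]), 'gripper_force': 0.0, 'width': 1.0034437000356615} 0.019
scene {'camera_matrix': array([[618.22313881,   0.        , 313.2221261 ],
       [  0.        , 618.22313881, 245.95376769],
       [  0.        ,   0.        ,   1.        ]]), 'rvec': array([ 1.13652814, -1.94073082,  1.26147326]), 'tvec': array([0.14362054, 0.32116306, 0.38224711])}
top {'camera_matrix': array([[561.8972893 ,   0.        , 325.99544936],
       [  0.        , 561.8972893 , 242.24763592],
       [  0.        ,   0.        ,   1.        ]]), 'rvec': array([ 2.11082083, -2.16151799,  0.17172246]), 'tvec': array([-0.14414615,  0.58933797,  0.82323544])}
```

View pics/top0.png

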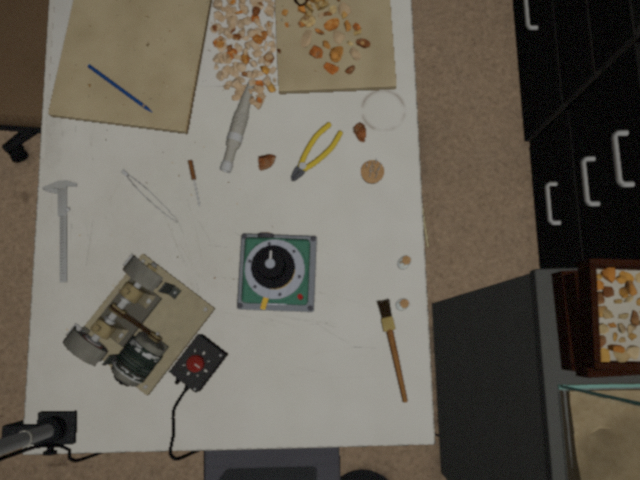

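View pics/scene0.png

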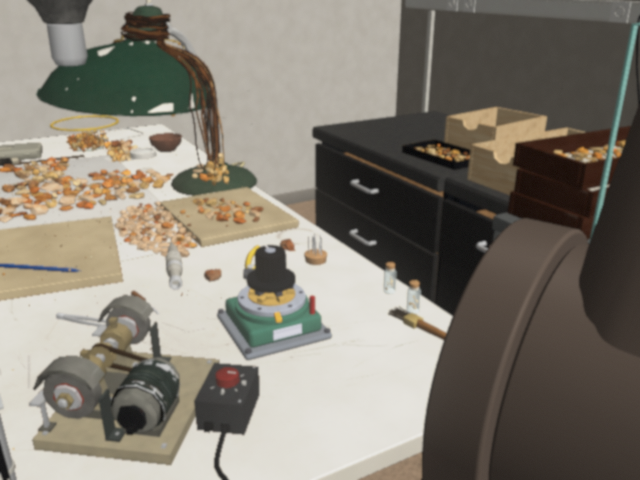

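The top view shows the gearhead near (277,272), the yellow pointer at (264,302), the red pin at (300,297), the vials at (404,262) and (402,304), and the needle stand at (372,172). In the scene view the knob is raised and the glass case is on the right.

```bash
cat > h.py <<'E'
import numpy as np, cv2
from cell import sensors, optics, arm
def ray(cal,px,z):
    K,R,t=cal["camera_matrix"],cv2.Rodrigues(cal["rvec"])[0],cal["tvec"]
    d=R.T@np.linalg.inv(K)@np.array([px[0],px[1],1.]); o=-R.T@t
    return o+d*(z-o[2])/d[2]
def proj(cal,p):
    return cv2.projectPoints(np.float64([p]),cal["rvec"],cal["tvec"],cal["camera_matrix"],None)[0].ravel()
def blob(im,lo,hi,box):
    x0,y0,x1,y1=box; hsv=cv2.cvtColor(im[y0:y1,x0:x1],cv2.COLOR_BGR2HSV)
    m=cv2.inRange(hsv,np.array(lo),np.array(hi)); M=cv2.moments(m,True)
    return (M["m10"]/M["m00"]+x0,M["m01"]/M["m00"]+y0,M["m00"]) if M["m00"] else None
E
python3 - <<'E'
from h import *
im=cv2.imread("pics/top0.png");c=optics.calibration("top");b=(235,225,320,315)
g=blob(im,(60,80,40),(95,255,200),b);print("green",g)
hsv=cv2.cvtColor(im,cv2.COLOR_BGR2HSV)
y=blob(im,(20,120,120),(35,255,255),b);r=blob(im,(0,150,80),(8,255,255),b);r2=blob(im,(172,150,80),(180,255,255),b)
print(y,r,r2)
m=np.zeros(im.shape[:2],np.uint8);m[225:318,230:322]=cv2.inRange(hsv[225:318,230:322],(0,0,0),(180,255,150))
cs=max(cv2.findContours(m,0,2)[0],key=cv2.contourArea);q=cv2.minAreaRect(cs);print(q)
P=np.array([ray(c,p,.005) for p in cv2.boxPoints(q)]);print(P.round(3),P.mean(0))
print("side",np.linalg.norm(P[0]-P[1]),np.linalg.norm(P[1]-P[2]))
print("ptr",ray(c,y[:2],.052)); 
if r:print("pin",ray(c,r[:2],.06))
for p in((404,262),(402,304),(372,172)):print(ray(c,p,.045))
print("tool R",cv2.Rodrigues(sensors.observe()["ee_rot"])[0].round(3))
E
```

```text
green (278.7986247544204, 273.67485265225935, 1018.0)
(263.76363636363635, 302.9090909090909, 55.0) (299.5625, 296.25, 16.0) None
((272.7341003417969, 272.5783996582031), (88.47187042236328, 86.56076049804688), 2.0095536708831787)
[[ 0.48   0.002  0.005]
 [ 0.62  -0.002  0.005]
 [ 0.612 -0.146  0.005]
 [ 0.472 -0.138  0.005]] [ 0.54609018 -0.0710559   0.005     ]
side 0.14032114348322636 0.1446179066664346
ptr [ 0.49416013 -0.06161174  0.052     ]
pin [ 0.50240363 -0.11641238  0.06      ]
[ 0.55236855 -0.27782996  0.045     ]
[ 0.48791244 -0.27182116  0.045     ]
[ 0.69729746 -0.23369593  0.045     ]
tool R [[ 0.953  0.304 -0.001]
 [ 0.304 -0.953  0.001]
 [-0.    -0.001 -1.   ]]
```

Request:
arm_command:
  deltas: [0,0,0,0,0,0.05,91,0,0,0,0,0,0.1,91,0,0,0,0,0,0.15,91,0,0,0,0,0,0.2,91,0,0,0,0,0,0.22,91,0,0,0,0,0,0.22,91,0,0,0,0,0,0.22,91]

```text
clock: 0.8
position: [0.1899, -0.5954, 0.4649]
ee_rot: [-3.103, -0.483, 0.0]
force: [-0.0, 1.3, -0.8]
width: 0.99
gripper_force: 0.0
```

Request:
arm_command:
  deltas: [0,0,0,0.028,0.04,0,60,0,0,0,0.056,0.08,0,60,0,0,0,0.084,0.12,0,60,0,0,0,0.112,0.16,0,60,0,0,0,0.14,0.2,0,60,0,0,0,0.168,0.24,0,60,0,0,0,0.196,0.28,0,60,0,0,0,0.224,0.32,0,60,0,0,0,0.252,0.36,-0.03,60,0,0,0,0.28,0.4,-0.06,60,0,0,0,0.308,0.44,-0.09,60,0,0,0,0.336,0.48,-0.12,60,0,0,0,0.357,0.517,-0.15,60,0,0,0,0.357,0.517,-0.18,60,0,0,0,0.357,0.517,-0.18,60,0,0,0,0.357,0.517,-0.18,60]

```text
clock: 2.4
position: [0.5454, -0.078, 0.2832]
ee_rot: [-3.103, -0.485, 0.008]
force: [-0.7, -0.5, 1.2]
width: 0.655
gripper_force: 0.0
```

```bash
python3 - <<'E'
from h import *
s=sensors.observe(); print(s["joints"].round(3),s["position"],s["force"])
c=optics.calibration("wrist");im=optics.get_image("wrist");cv2.imwrite("pics/w1.png",im)
cv2.imwrite("pics/top1.png",optics.get_image("top"))
R=cv2.Rodrigues(c["rvec"])[0];print("cam",-R.T@c["tvec"],R[2])
E
```

```text
[ 0.315  0.316 -0.355  1.673  0.116  1.178 -1.329] [ 0.54540452 -0.07799653  0.28317817] [-0.65632252 -0.47633978  1.21656664]
cam [ 0.60864886 -0.05767085  0.42127621] [-0.23927048 -0.07402544 -0.96812699]
```

View pics/w1.png

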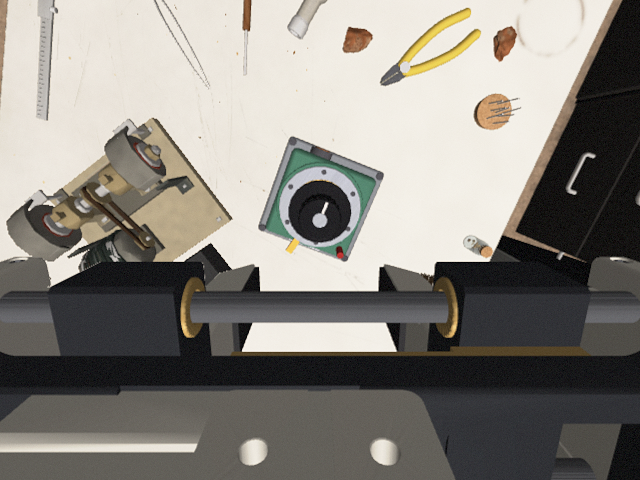

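The wrist view shows the foot corners near (290,137), (382,173), (347,260) and (262,230). The pointer tip is at (292,246), the pin top at (340,252) and the knob top at (319,218).

```bash
python3 - <<'E'
from h import *
c=optics.calibration("wrist");im=cv2.imread("pics/w1.png")
C=np.array([ray(c,p,.01) for p in((290,137),(382,173),(347,262),(262,230))]);print(C.round(4),C.mean(0),np.linalg.norm(np.diff(C,axis=0),axis=1))
b=(255,130,390,270)
y=blob(im,(20,120,120),(35,255,255),b);r=blob(im,(0,150,60),(8,255,255),b);print(y,r)
hsv=cv2.cvtColor(im,cv2.COLOR_BGR2HSV)
# plate: light grey
m=np.zeros(im.shape[:2],np.uint8);m[165:245,270:372]=cv2.inRange(hsv[165:245,270:372],(0,0,140),(180,60,255))
cs=max(cv2.findContours(m,0,2)[0],key=cv2.contourArea);e=cv2.fitEllipse(cv2.convexHull(cs));print(e,"plate",ray(c,e[0],.052))
print("ptr",ray(c,y[:2],.052),"pin",ray(c,r[:2],.05),"knobtop",ray(c,(319,219),.119))
for z in(.052,):print("ell diam",np.linalg.norm(ray(c,(e[0][0]+e[1][1]/2,e[0][1]),z)-ray(c,(e[0][0]-e[1][1]/2,e[0][1]),z)))
cv2.imwrite("pics/w1c.png",cv2.resize(im[125:275,250:400],None,fx=4,fy=4,interpolation=2))
E
```

```text
[[ 0.6136 -0.022   0.01  ]
 [ 0.6071 -0.1411  0.01  ]
 [ 0.4857 -0.1373  0.01  ]
 [ 0.4935 -0.0202  0.01  ]] [ 0.54997757 -0.08014145  0.01      ] [0.11929459 0.12148741 0.11741805]
(294.9473684210526, 239.4842105263158, 95.0) (339.4074074074074, 252.33333333333331, 54.0)
((319.3976745605469, 206.8974609375), (80.93274688720703, 82.36186218261719), 42.97025680541992) plate [ 0.55065917 -0.07869839  0.052     ]
ptr [ 0.50591003 -0.06333992  0.052     ] pin [ 0.5062159 -0.117472   0.05     ] knobtop [ 0.55022958 -0.07832435  0.119     ]
ell diam 0.09275436664885034
```

View pics/w1c.png

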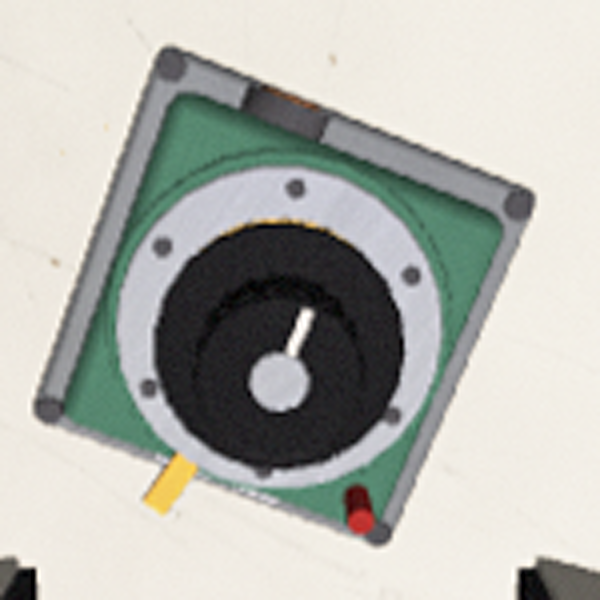

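Request:
arm_command:
  deltas: [0,0,0,0.004,-0.0005,-0.04,60,0,0,0,0.004,-0.0005,-0.08,60,0,0,0,0.004,-0.0005,-0.12,60,0,0,0,0.004,-0.0005,-0.125,60,0,0,0,0.004,-0.0005,-0.125,60,0,0,0,0.004,-0.0005,-0.125,60]

```text
clock: 3.1
position: [0.5524, -0.0795, 0.1633]
ee_rot: [3.103, 0.481, 0.006]
force: [-0.0, -0.2, 0.3]
width: 0.655
gripper_force: 0.0
```

Request:
arm_command:
  deltas: [0,0,0,-0.001,0.0005,-0.02,60,0,0,0,-0.001,0.0005,-0.04,60,0,0,0,-0.001,0.0005,-0.055,60,0,0,0,-0.001,0.0005,-0.058,60,0,0,0,-0.001,0.0005,-0.058,60,0,0,0,-0.001,0.0005,-0.058,60]

```text
clock: 3.7
position: [0.5511, -0.0786, 0.1044]
ee_rot: [3.104, 0.483, 0.004]
force: [0.3, 0.5, 0.9]
width: 0.65
gripper_force: 0.0
```

```bash
python3 - <<'E'
from h import *
s=sensors.observe();print(s["position"],s["joints"].round(3),s["force"],s["ft_torque"])
cv2.imwrite("pics/w2.png",optics.get_image("wrist"))
s=sensors.observe();print(s["position"])
E
```

```text
[ 0.5510664  -0.07856896  0.10441574] [ 0.277  0.507 -0.318  1.879  0.217  0.787 -1.42 ] [0.33798482 0.45070439 0.9125505 ] [ 0.00202765 -0.01447592 -0.04105515]
[ 0.55098279 -0.07855046  0.10431299]
```

View pics/w2.png

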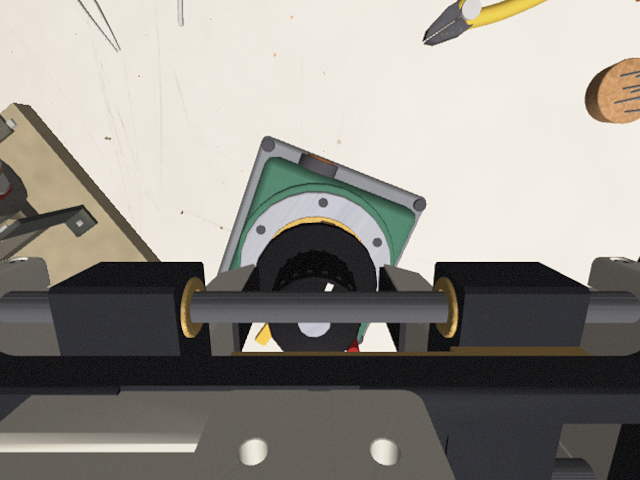

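The knob sits between the fingers, with the post top at about (314,325). I'll check how well it is centred, using the calibration.

```bash
python3 - <<'E'
from h import *
c=optics.calibration("wrist");s=sensors.observe();p=s["position"].copy()
print("post",ray(c,(314,325),.119)); p[2]=.119;print("tcp px",proj(c,p)); print("tool y",cv2.Rodrigues(s["ee_rot"])[0][:,1])
E
```

```text
post [ 0.54679253 -0.07741862  0.119     ]
tcp px [319.74662947 316.89938273]
tool y [ 0.3036801  -0.95277343  0.00108924]
```

Request:
arm_command:
  deltas: [0,0,0,-0.0008,0.0012,-0.0005,50,0,0,0,-0.0008,0.0012,-0.0005,44,0,0,0,-0.0008,0.0012,-0.0005,38,0,0,0,-0.0008,0.0012,-0.0005,30,0,0,0,-0.0008,0.0012,-0.0005,30,0,0,0,-0.0008,0.0012,-0.0005,30]
  force: 20

```text
clock: 4.35
position: [0.5492, -0.0771, 0.1023]
ee_rot: [-3.104, -0.483, -0.0]
force: [-1.1, 1.0, 1.9]
width: 0.435
gripper_force: 20.0
```

```bash
python3 - <<'E'
from h import *
s=sensors.observe();print(s["position"],s["force"],s["ft_torque"],s["width"]*91.8,s["gripper_force"])
E
```

```text
[ 0.549176   -0.07705029  0.1023025 ] [-1.0856962   0.99650447  1.85355842] [0.23316424 0.07916939 0.01302476] 39.96022041669513 19.998978674411774
```

Request:
arm_command:
  deltas: [0,0,0,0,0,-0.0008,30,0,0,0,0,0,-0.0015,30,0,0,0,0,0,-0.0015,30,0,0,0,0,0,-0.0015,30]

```text
clock: 4.75
position: [0.5491, -0.0771, 0.1006]
ee_rot: [-3.104, -0.483, 0.0]
force: [-0.4, 0.6, -1.0]
width: 0.429
gripper_force: 20.0
```

Request:
arm_command:
  deltas: [0,0,0,0,0,-0.0005,30,0,0,0,0,0,-0.001,30,0,0,0,0,0,-0.001,30,0,0,0,0,0,-0.001,30]

```text
clock: 5.15
position: [0.5492, -0.0771, 0.0999]
ee_rot: [-3.104, -0.483, -0.0]
force: [-1.0, 2.5, 3.6]
width: 0.431
gripper_force: 20.0
```

Request:
arm_command:
  deltas: [0,0,0,0,0,-0.0005,30,0,0,0,0,0,-0.001,30,0,0,0,0,0,-0.001,30,0,0,0,0,0,-0.001,30]

```text
clock: 5.55
position: [0.5493, -0.0771, 0.0997]
ee_rot: [3.104, 0.483, 0.001]
force: [-4.1, 3.1, 14.4]
width: 0.43
gripper_force: 20.0
```

Request:
arm_command:
  deltas: [0,0,0,0,0,-0.0003,30,0,0,0,0,0,-0.0005,30,0,0,0,0,0,-0.0005,30,0,0,0,0,0,-0.0005,30]

```text
clock: 5.95
position: [0.5493, -0.0771, 0.0997]
ee_rot: [3.104, 0.483, 0.001]
force: [-5.8, 3.1, 19.9]
width: 0.43
gripper_force: 20.0
```

Request:
arm_command:
  deltas: [0,0,0,0,0,0.0011,30,0,0,0.025,0,0,0.0011,30,0,0,0.05,0,0,0.0011,30,0,0,0.05,0,0,0.0011,30,0,0,0.05,0,0,0.0011,30]

```text
clock: 6.45
position: [0.5492, -0.077, 0.0999]
ee_rot: [-3.083, -0.605, -0.001]
force: [-2.9, 2.5, 8.5]
width: 0.425
gripper_force: 20.0
```

```bash
python3 - <<'E'
from h import *
s=sensors.observe();print(s["position"],s["force"],s["ft_torque"],s["joints"][6])
E
```

```text
[ 0.54920703 -0.07698952  0.0998714 ] [-2.92191529  2.50777336  8.53143806] [ 0.58354929  0.66568898 -0.01199788] -1.3588566861460505
```

Request:
arm_command:
  deltas: [0,0,0.028,0,0,0,30,0,0,0.055,0,0,0,30,0,0,0.055,0,0,0,30,0,0,0.055,0,0,0,30]

```text
clock: 6.85
position: [0.5491, -0.0769, 0.0998]
ee_rot: [-3.054, -0.738, -0.0]
force: [-3.3, 3.4, 9.3]
width: 0.431
gripper_force: 20.0
```

Request:
arm_command:
  deltas: [0,0,0.028,0,0,0,30,0,0,0.055,0,0,0,30,0,0,0.055,0,0,0,30,0,0,0.055,0,0,0,30]

```text
clock: 7.25
position: [0.5491, -0.0768, 0.0998]
ee_rot: [-3.019, -0.869, -0.0]
force: [-3.4, 2.4, 9.4]
width: 0.434
gripper_force: 20.0
```

Request:
arm_command:
  deltas: [0,0,0.028,0,0,0,30,0,0,0.055,0,0,0,30,0,0,0.055,0,0,0,30,0,0,0.055,0,0,0,30]

```text
clock: 7.65
position: [0.549, -0.0767, 0.0998]
ee_rot: [-2.978, -0.998, -0.0]
force: [-2.8, 2.1, 9.4]
width: 0.431
gripper_force: 20.0
```

Request:
arm_command:
  deltas: [0,0,0.028,0,0,0,30,0,0,0.055,0,0,0,30,0,0,0.055,0,0,0,30,0,0,0.055,0,0,0,30]

```text
clock: 8.05
position: [0.549, -0.0766, 0.0998]
ee_rot: [-2.932, -1.126, -0.0]
force: [-3.6, 2.8, 8.7]
width: 0.432
gripper_force: 20.0
```

Request:
arm_command:
  deltas: [0,0,0.028,0,0,0,30,0,0,0.055,0,0,0,30,0,0,0.055,0,0,0,30,0,0,0.055,0,0,0,30]

```text
clock: 8.45
position: [0.5489, -0.0766, 0.0996]
ee_rot: [-2.881, -1.252, 0.0]
force: [-2.5, 4.2, 7.0]
width: 0.433
gripper_force: 20.0
```

Request:
arm_command:
  deltas: [0,0,0,0,0,-0.0005,30,0,0,0,0,0,-0.0005,30,0,0,0,0,0,-0.0005,30]

```text
clock: 8.75
position: [0.5489, -0.0766, 0.0993]
ee_rot: [-2.881, -1.252, 0.0]
force: [-4.3, 3.9, 9.2]
width: 0.43
gripper_force: 20.0
```

Request:
arm_command:
  deltas: [0,0,0.022,0,0,0,30,0,0,0.022,0,0,0,30,0,0,0.022,0,0,0,30]

```text
clock: 9.05
position: [0.5488, -0.0766, 0.0986]
ee_rot: [-2.859, -1.3, 0.0]
force: [-1.8, 4.0, 1.9]
width: 0.431
gripper_force: 20.0
```

It has started to drop into a gap. I'll centre it a little more and go down gently.

Request:
arm_command:
  deltas: [0,0,0.022,0,0,0,30,0,0,0.022,0,0,-0.0005,30,0,0,0.022,0,0,-0.001,30,0,0,0.022,0,0,-0.0015,30,0,0,0.022,0,0,-0.0015,30]

```text
clock: 9.55
position: [0.5488, -0.0766, 0.0969]
ee_rot: [-2.836, -1.349, 0.001]
force: [-1.1, 5.5, -0.1]
width: 0.434
gripper_force: 20.0
```

Request:
arm_command:
  deltas: [0,0,0,0,0,-0.0005,30,0,0,0,0,0,-0.001,30,0,0,0,0,0,-0.0015,30,0,0,0,0,0,-0.002,30,0,0,0,0,0,-0.0025,30,0,0,0,0,0,-0.0025,30]

```text
clock: 10.15
position: [0.5488, -0.0766, 0.0944]
ee_rot: [-2.836, -1.35, 0.001]
force: [-1.6, 4.5, 0.4]
width: 0.432
gripper_force: 20.0
```

Request:
arm_command:
  deltas: [0,0,0,0,0,-0.0005,30,0,0,0,0,0,-0.001,30,0,0,0,0,0,-0.001,30,0,0,0,0,0,-0.001,30]

```text
clock: 10.55
position: [0.5488, -0.0766, 0.0935]
ee_rot: [-2.836, -1.349, 0.001]
force: [-1.5, 5.2, -0.5]
width: 0.431
gripper_force: 20.0
```

Request:
arm_command:
  deltas: [0,0,0,0,0,-0.0005,30,0,0,0,0,0,-0.001,30,0,0,0,0,0,-0.001,30,0,0,0,0,0,-0.001,30]

```text
clock: 10.95
position: [0.5488, -0.0765, 0.0925]
ee_rot: [-2.836, -1.35, 0.001]
force: [-1.0, 6.4, -0.3]
width: 0.434
gripper_force: 20.0
```

Request:
arm_command:
  deltas: [0,0,0,0,0,-0.0005,30,0,0,0,0,0,-0.001,30,0,0,0,0,0,-0.001,30,0,0,0,0,0,-0.001,30]

```text
clock: 11.35
position: [0.5488, -0.0766, 0.0917]
ee_rot: [-2.836, -1.35, 0.0]
force: [-3.0, 5.1, 2.6]
width: 0.425
gripper_force: 20.0
```

Request:
arm_command:
  deltas: [0,0,0,0,0,-0.0005,30,0,0,0,0,0,-0.001,30,0,0,0,0,0,-0.001,30,0,0,0,0,0,-0.001,30]

```text
clock: 11.75
position: [0.5489, -0.0765, 0.0915]
ee_rot: [-2.836, -1.35, 0.0]
force: [-5.5, 4.8, 14.0]
width: 0.43
gripper_force: 20.0
```

Request:
arm_command:
  deltas: [0,0,0,-0.0003,0.0004,0.001,30,0,0,0.028,-0.0003,0.0004,0.001,30,0,0,0.056,-0.0003,0.0004,0.001,30,0,0,0.084,-0.0003,0.0004,0.001,30,0,0,0.112,-0.0003,0.0004,0.001,30,0,0,0.14,-0.0003,0.0004,0.001,30,0,0,0.14,-0.0003,0.0004,0.001,30,0,0,0.14,-0.0003,0.0004,0.001,30]
  force: 30

```text
clock: 12.55
position: [0.5486, -0.0764, 0.0917]
ee_rot: [-2.671, -1.652, 0.0]
force: [-2.4, 4.7, 2.7]
width: 0.43
gripper_force: 30.0
```

```bash
python3 - <<'E'
from h import *
s=sensors.observe();print(s["position"],s["force"],s["ft_torque"],s["joints"][6])
cv2.imwrite("pics/w3.png",optics.get_image("wrist"));im=optics.get_image("top")
y=blob(im,(20,120,120),(35,255,255),(235,225,320,315));print(y)
cv2.imwrite("pics/t3.png",im)
if y:print(ray(optics.calibration("top"),y[:2],.052))
E
```

```text
[ 0.54855607 -0.07639903  0.09168075] [-2.35988403  4.7487174   2.74925354] [ 1.05560113  0.48542476 -0.02703118] -0.7666285249248755
None
```

View pics/w3.png

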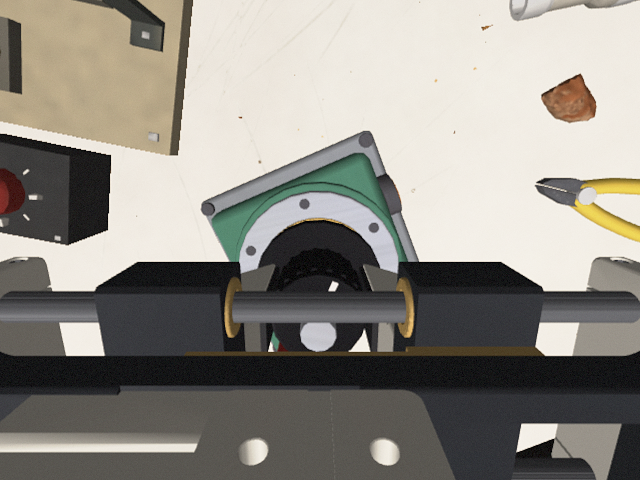

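The wrist view shows the plate screws at (304,204), (373,227) and (250,250). I'll compare their angles with the first close view.

```bash
python3 - <<'E'
from h import *
c=optics.calibration("wrist");o=np.array([.5497,-.0785])
for p in((304,204),(373,227),(250,250)):
    v=ray(c,p,.053)[:2]-o;print(np.hypot(*v),np.degrees(np.arctan2(v[1],v[0])))
# foot corner check of axis: corners (210,208),(366,139)
print(ray(c,(366,139),.01),ray(c,(210,208),.01))
# first close view, camera pose = rigid in tool; pose then
s=sensors.observe();T=lambda r,p:np.block([[cv2.Rodrigues(np.array(r))[0],np.array(p).reshape(3,1)],[np.zeros((1,3)),1]])
W=T(c["rvec"],c["tvec"])@T(s["ee_rot"],s["position"]) # tool->cam
X=W@np.linalg.inv(T([-3.10276819,-.485,.008],[.5454,-.078,.28318]))
c1=dict(camera_matrix=c["camera_matrix"],rvec=cv2.Rodrigues(X[:3,:3])[0],tvec=X[:3,3])
for p in((323.7,171.8),(353,193.8),(290.8,186.5),(347.7,228.5),(287.5,222)):
    v=ray(c1,p,.053)[:2]-np.array([.5503,-.0787]);print("w1",np.hypot(*v),np.degrees(np.arctan2(v[1],v[0])))
E
```

```text
0.04098730809562245 77.82161725565295
0.03844147839733415 18.399499579731504
0.04266591927969858 134.26640653622033
[ 0.60767521 -0.0241275   0.01      ] [ 0.49632515 -0.01803103  0.01      ]
w1 0.03819059301210125 14.055516854905344
w1 0.037686169247257505 -50.032378653395746
w1 0.040243932806825235 74.28712365990533
w1 0.03905097938111041 -112.21975113033149
w1 0.04198319094616248 132.60956794804832
```

Request:
arm_command:
  deltas: [0,0,0.03,0,0,0,30,0,0,0.06,0,0,0,30,0,0,0.09,0,0,0,30,0,0,0.12,0,0,0,30,0,0,0.15,0,0,0,30,0,0,0.18,0,0,0,30,0,0,0.21,0,0,0,30,0,0,0.24,0,0,0,30,0,0,0.27,0,0,0,30,0,0,0.3,0,0,0,30,0,0,0.33,0,0,0,30,0,0,0.33,0,0,0,30]

```text
clock: 13.85
position: [0.548, -0.0763, 0.0917]
ee_rot: [-2.156, -2.283, 0.001]
force: [-4.6, 6.0, 5.7]
width: 0.431
gripper_force: 30.0
```

```bash
python3 - <<'E'
from h import *
s=sensors.observe();print(s["position"],s["force"],s["ft_torque"],s["joints"][6],s["ee_rot"])
im=optics.get_image("wrist");cs=optics.get_image("scene")
cv2.imwrite("pics/mix4.png",np.hstack([im[120:360,180:480],cv2.resize(cs[235:355,210:340],None,fx=2,fy=2)]))
E
```

```text
[ 0.54795982 -0.07625491  0.09165568] [-4.62986495  6.03262769  5.67517765] [ 1.14206825  1.0711434  -0.04753735] -0.33401320975874094 [-2.15583241e+00 -2.28284739e+00  8.66094256e-04]
```

View pics/mix4.png

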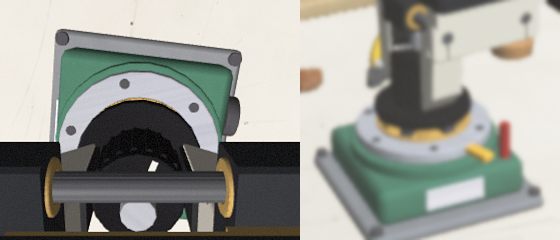

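In this pair, the wrist half shows the screws at crop (125,84) and (194,108), turned along. The scene half shows the knob down, with the pointer at crop (481,153) close to the pin at (505,140).

```bash
cat >> h.py <<'E'
def gap():
    im=optics.get_image("scene");c=optics.calibration("scene")
    y=blob(im,(18,130,120),(35,255,255),(285,300,330,325));r=blob(im,(0,150,60),(8,255,255),(300,290,325,325));r2=blob(im,(172,130,60),(180,255,255),(300,290,325,325))
    o=np.array([.5500,-.0785]);a=ray(c,y[:2],.052)[:2]-o
    rr=r if r else r2; b=ray(c,rr[:2],.050)[:2]-o
    f=lambda v:(round(float(np.hypot(*v)),4),round(float(np.degrees(np.arctan2(v[1],v[0])))%360,1))
    print("yel",y,f(a),"red",r,r2,f(b)); return im
E
python3 - <<'E'
from h import *
gap()
s=sensors.observe();print(s["ft_torque"],s["force"])
E
```

```text
yel (299.94, 310.98, 50.0) (0.0607, 190.8) red (312.0, 298.0, 1.0) None (0.0549, 232.1)
[ 1.15874102  1.00354269 -0.04256746] [-3.90919679  4.99302613  6.79904055]
```

Request:
arm_command:
  deltas: [0,0,0.03,0,0,0,30,0,0,0.06,0,0,0,30,0,0,0.09,0,0,0,30,0,0,0.09,0,0,0,30]

```text
clock: 14.4
position: [0.5478, -0.0762, 0.0916]
ee_rot: [-1.989, -2.429, 0.001]
force: [-4.7, 6.1, 6.6]
width: 0.429
gripper_force: 30.0
```

```bash
sed -i 's/(0,150,60),(8,255,255),(300/(0,120,40),(10,255,255),(300/;s/(172,130,60)/(170,120,40)/' h.py; python3 - <<'E'
from h import *
cs=gap()
s=sensors.observe();print(s["ft_torque"],s["force"],s["ee_rot"])
cv2.imwrite("pics/s5.png",cv2.resize(cs[280:350,270:340],None,fx=8,fy=8,interpolation=2))
E
```

```text
yel (304.2142857142857, 308.82142857142856, 56.0) (0.0604, 198.1) red (312.04347826086956, 304.2826086956522, 46.0) None (0.0601, 215.7)
[ 1.11774001  1.16107844 -0.09424188] [-6.2736729   4.89367118  6.84042806] [-1.99062717e+00 -2.42796685e+00  1.03253690e-03]
```

View pics/s5.png

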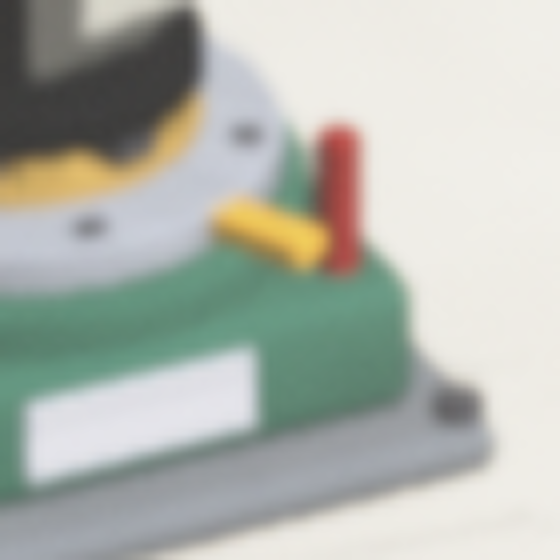

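The pointer tip, at crop (310,250), appears just in front of the pin base at (342,260). By ray angles it has roughly 9 to 10 degrees to go.

Request:
arm_command:
  deltas: [0,0,0.02,0,0,0,30,0,0,0.04,0,0,0,30,0,0,0.055,0,0,0,30,0,0,0.055,0,0,0,30]

```text
clock: 14.85
position: [0.5477, -0.0763, 0.0916]
ee_rot: [-1.883, -2.512, 0.001]
force: [-6.0, 4.6, 6.9]
width: 0.429
gripper_force: 30.0
```

```bash
python3 - <<'E'
from h import *
gap()
s=sensors.observe();print(s["ft_torque"],s["force"],s["ee_rot"])
E
```

```text
yel (306.08620689655174, 307.41379310344826, 58.0) (0.0598, 202.2) red (312.13513513513516, 303.35135135135135, 37.0) None (0.0592, 218.0)
[ 1.13421988  1.31331378 -0.04210788] [-7.63850552  3.84916758  6.70816613] [-1.88405659e+00 -2.51139455e+00  1.19769323e-03]
```

Request:
arm_command:
  deltas: [0,0,0.011,-0.0003,0.0002,0,30,0,0,0.022,-0.0005,0.0003,0,30,0,0,0.022,-0.0005,0.0003,0,30]

```text
clock: 15.2
position: [0.5476, -0.0763, 0.0917]
ee_rot: [-1.841, -2.544, 0.001]
force: [-5.1, 3.9, 5.7]
width: 0.427
gripper_force: 30.0
```

```bash
python3 - <<'E'
from h import *
gap()
s=sensors.observe();print(s["ft_torque"],s["force"],s["ee_rot"])
E
```

```text
yel (306.7931034482759, 306.8103448275862, 58.0) (0.0595, 203.9) red (312.1, 302.46666666666664, 30.0) None (0.0582, 220.1)
[ 0.97994526  0.82072262 -0.11562739] [-3.66154454  4.37742925  5.53504418] [-1.84125846e+00 -2.54392262e+00  6.26086394e-04]
```

Request:
arm_command:
  deltas: [0,0,0.011,0,0,0,30,0,0,0.022,0,0,0,30,0,0,0.022,0,0,0,30]

```text
clock: 15.55
position: [0.5476, -0.0763, 0.0917]
ee_rot: [-1.796, -2.576, 0.001]
force: [-4.9, 3.1, 5.6]
width: 0.431
gripper_force: 30.0
```

```bash
python3 - <<'E'
from h import *
gap()
s=sensors.observe();print(s["ft_torque"],s["force"],s["ee_rot"])
E
```

```text
yel (307.3454545454546, 306.1454545454545, 55.0) (0.0591, 205.7) red (312.0689655172414, 302.86206896551727, 29.0) None (0.0586, 219.1)
[ 0.98233594  0.87650322 -0.08899763] [-5.19337191  4.45482556  5.83353641] [-1.79694185e+00 -2.57526358e+00  7.76882409e-04]
```

Request:
arm_command:
  deltas: [0,0,0.01,0,0,0,30,0,0,0.018,0,0,0,30,0,0,0.018,0,0,0,30]

```text
clock: 15.9
position: [0.5476, -0.0763, 0.0917]
ee_rot: [-1.76, -2.6, 0.001]
force: [-4.4, 5.1, 5.1]
width: 0.428
gripper_force: 30.0
```

```bash
python3 - <<'E'
from h import *
gap()
s=sensors.observe();print(s["ft_torque"],s["force"],s["ee_rot"])
E
```

```text
yel (307.67241379310343, 305.58620689655174, 58.0) (0.0586, 207.1) red (312.07142857142856, 303.17857142857144, 28.0) None (0.0589, 218.3)
[ 0.96460194  0.89818408 -0.13403147] [-4.96563089  4.81388783  6.11608644] [-1.76048883e+00 -2.60019361e+00  7.88092558e-04]
```

Request:
arm_command:
  deltas: [0,0,0.01,0,0,0,30,0,0,0.018,0,0,0,30,0,0,0.018,0,0,0,30]

```text
clock: 16.25
position: [0.5475, -0.0763, 0.0916]
ee_rot: [-1.724, -2.624, 0.001]
force: [-5.2, 4.3, 6.6]
width: 0.43
gripper_force: 30.0
```

```bash
python3 - <<'E'
from h import *
gap()
s=sensors.observe();print(s["ft_torque"],s["force"],s["ee_rot"])
E
```

```text
yel (307.76785714285717, 305.35714285714283, 56.0) (0.0583, 207.7) red (312.0740740740741, 303.0740740740741, 27.0) None (0.0588, 218.6)
[ 0.96960444  0.97503687 -0.49704392] [-5.47673705  3.32623203  6.06219613] [-1.72442865e+00 -2.62411435e+00  6.80825329e-04]
```

Request:
arm_command:
  deltas: [0,0,-0.007,0,0,0.0002,30,0,0,-0.013,0,0,0.0004,30,0,0,-0.013,0,0,0.0004,30]

```text
clock: 16.6
position: [0.5475, -0.0763, 0.0917]
ee_rot: [-1.751, -2.606, 0.001]
force: [-3.8, 4.1, 0.6]
width: 0.426
gripper_force: 30.0
```

```bash
python3 - <<'E'
from h import *
gap()
s=sensors.observe();print(s["ft_torque"],s["force"],s["ee_rot"])
E
```

```text
yel (307.62068965517244, 305.48275862068965, 58.0) (0.0584, 207.3) red (312.07142857142856, 303.07142857142856, 28.0) None (0.0588, 218.6)
[ 0.97275003  0.55545377 -0.19675797] [-3.80981922  4.32675898  1.59083154] [-1.75064757e+00 -2.60656182e+00  5.48362894e-04]
```

Request:
arm_command:
  deltas: [0,0,0,0,0,0,45,0,0,0,0,0,0,50,0,0,0,0,0,0,60,0,0,0,0,0,0,60,0,0,0,0,0,0,60]

```text
clock: 17.15
position: [0.5484, -0.0768, 0.0922]
ee_rot: [1.751, 2.608, -0.0]
force: [-0.2, -0.1, 0.3]
width: 0.653
gripper_force: 0.0
```

```bash
python3 - <<'E'
from h import *
gap()
s=sensors.observe();print(s["ft_torque"],s["force"],s["position"],s["width"])
E
```

```text
yel (307.67241379310343, 305.58620689655174, 58.0) (0.0586, 207.1) red (312.0740740740741, 302.81481481481484, 27.0) None (0.0585, 219.2)
[ 0.03309234 -0.15241121  0.04277   ] [-0.0337095   0.37212532  0.21985644] [ 0.54841561 -0.07672236  0.09226588] 0.6541318518750768
```

Request:
arm_command:
  deltas: [0,0,0,0,0,0.02,60,0,0,0,0,0,0.05,60,0,0,0,0,0,0.1,60,0,0,0,0.015,-0.04,0.12,60,0,0,0,0.03,-0.08,0.12,60,0,0,0,0.03,-0.08,0.12,60,0,0,0,0.03,-0.08,0.12,60,0,0,0,0.03,-0.08,0.12,60]

```text
clock: 18.0
position: [0.5779, -0.1554, 0.2119]
ee_rot: [-1.748, -2.609, -0.0]
force: [-0.1, -0.3, -0.8]
width: 0.656
gripper_force: 0.0
```

```bash
python3 - <<'E'
from h import *
c=optics.calibration("wrist");im=optics.get_image("wrist");cv2.imwrite("pics/w6.png",im)
p=proj(c,[.5064,-.1100,.052]);print(p)
x,y=[int(v) for v in p];y0,x0=max(0,y-75),max(0,x-75)
print(x0,y0);cv2.imwrite("pics/w6c.png",np.hstack([cv2.resize(im[y0:y0+150,x0:x0+100],None,fx=4,fy=4,interpolation=2)[:480],cv2.resize(im,None,fx=.6,fy=.6)[:480] if 0 else cv2.copyMakeBorder(cv2.resize(im,(400,300)),0,180,0,0,0)]))
gap()
E
```

```text
[262.04360156 146.98437529]
187 71
yel (307.6140350877193, 305.5263157894737, 57.0) (0.0584, 207.2) red (312.0740740740741, 302.81481481481484, 27.0) None (0.0585, 219.2)
```

View pics/w6c.png

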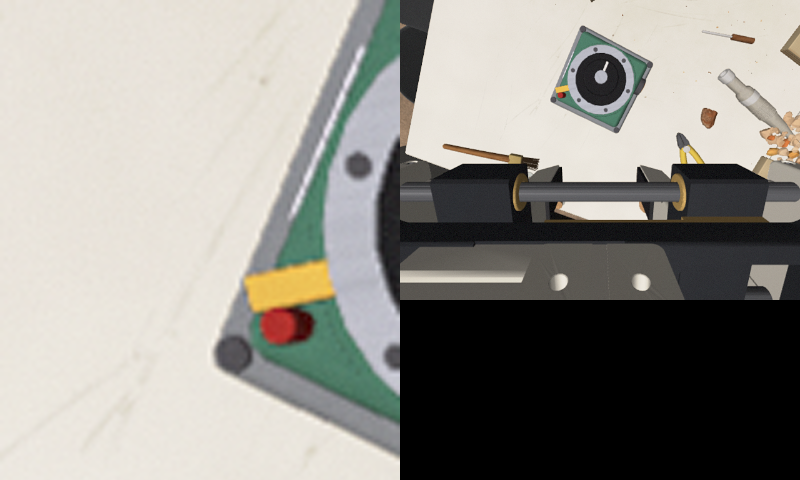

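The pointer's lower edge lies against the pin, at crop (285,304) against the pin top at (278,326), with no clear gap. With the last picture I'll check from the scene camera that the knob is fully home.

```bash
python3 - <<'E'
from h import *
c=optics.calibration("scene");im=optics.get_image("scene")
C=-cv2.Rodrigues(c["rvec"])[0].T@c["tvec"];o=np.array([.5495,-.078]);d=(C[:2]-o)/np.linalg.norm(C[:2]-o)
big=cv2.resize(im[235:355,210:340],None,fx=5,fy=5,interpolation=2)
for n,z,r,col in(("skirt top home",.069,.033,(0,0,255)),("skirt top up",.080,.033,(255,0,0)),("plate",.052,.046,(0,255,0))):
    T=[proj(c,[o[0]+r*np.cos(a),o[1]+r*np.sin(a),z]) for a in np.linspace(0,6.28,60)]
    cv2.polylines(big,[((np.array(T)-[210,235]+.5)*5).astype(int)],True,col,1)
cv2.imwrite("pics/s7.png",big)
E
```

```text
(no output)
```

View pics/s7.png

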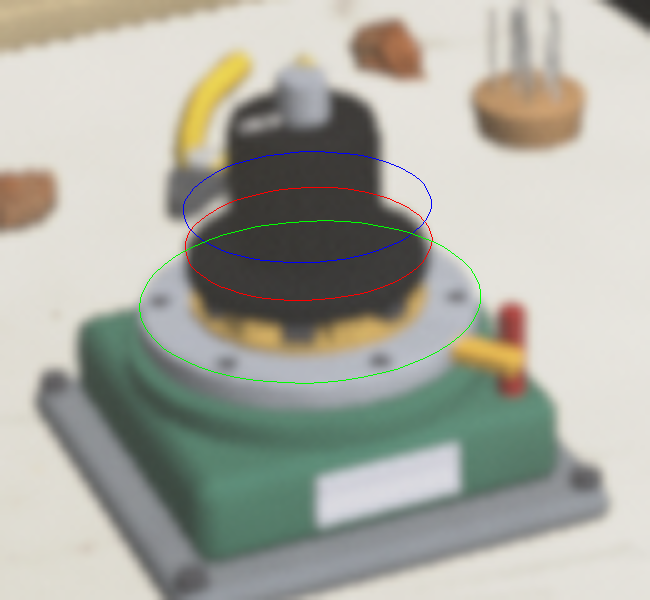

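The post now stands clear above the knob, dark teeth sit between the brass ones at (298,330), and the skirt matches the "home" outline. The pointer rests at the pin near (515,358), so I'll hand it in.

```bash
python3 -c "
from cell import arm
print(arm.sign_off())"
```

```text
the job is handed in; nothing more can be done
None
```

I handed the job in at about 18 s: the knob is meshed and fully home, and it was let go and left down. The pointer was brought counter-clockwise until the torque showed contact with the red pin; after I backed off and released, the pictures show it at the pin, though they can't rule out a gap of about half a millimetre. The vials and needle stand were not touched.

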